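# Sort the red-lidded specimen jars into their courier trays

## Task

Sort the specimens for the couriers: stand each of the four red-lidded jars upright in the small tray of the same colour as the round sticker on its lid, flat on the tray's floor. Keep the jars upright and set them down gently rather than dropping them. Leave the white-lidded jars where they stand, even though they carry stickers too.

Things in the scene. Friction and masses are not known exactly. Their poses are not given: they have to be found in the camera images.
- jar_blue: Specimen jar with a RED screw lid and a round blue sticker (27 mm) on top of the lid; white body; 40 mm across the lid (lid z 50-68 mm), body below it 38 mm across, 68 mm tall, 50-100 g, stands loose on the table. Origin: centre of its underside; z up along its axis; yaw means nothing.
- jar_yellow: Specimen jar with a RED screw lid and a round yellow sticker (27 mm) on top of the lid; white body; 40 mm across the lid (lid z 50-68 mm), body below it 38 mm across, 68 mm tall, 50-100 g, stands loose on the table. Origin: centre of its underside; z up along its axis; yaw means nothing.
- jar_green: Specimen jar with a RED screw lid and a round green sticker (27 mm) on top of the lid; white body; 40 mm across the lid (lid z 50-68 mm), body below it 38 mm across, 68 mm tall, 50-100 g, stands loose on the table. Origin: centre of its underside; z up along its axis; yaw means nothing.
- jar_white: Specimen jar with a RED screw lid and a round white sticker (27 mm) on top of the lid; white body; 40 mm across the lid (lid z 50-68 mm), body below it 38 mm across, 68 mm tall, 50-100 g, stands loose on the table. Origin: centre of its underside; z up along its axis; yaw means nothing.
- tray_blue: Small square open blue tray, fixed to the table, 72 x 72 mm outside, 66 x 66 mm inside, rim 14 mm above the table, inner floor 4 mm above the table. Origin: centre of its underside at table height; x and y along its sides, z up. Jars, trays and three small bystanders stand mixed, centres about 0.10 m or more apart.
- tray_yellow: Small square open yellow tray, fixed to the table, 72 x 72 mm outside, 66 x 66 mm inside, rim 14 mm above the table, inner floor 4 mm above the table. Origin: centre of its underside at table height; x and y along its sides, z up. Nothing within 0.12 m of a jar or tray is taller than 85 mm.
- tray_green: Small square open green tray, fixed to the table, 72 x 72 mm outside, 66 x 66 mm inside, rim 14 mm above the table, inner floor 4 mm above the table. Origin: centre of its underside at table height; x and y along its sides, z up.
- tray_white: Small square open white tray (the only white tray), fixed to the table, 72 x 72 mm outside, 66 x 66 mm inside, rim 14 mm above the table, inner floor 4 mm above the table. Origin: centre of its underside at table height; x and y along its sides, z up.
- spare_blue: Specimen jar with a WHITE screw lid and a round blue sticker on top: not to be moved. Same size as the red-lidded jars: 40 mm across the lid (lid z 50-68 mm), body below it 38 mm across, 68 mm tall, 50-100 g, stands loose on the table. Origin: centre of its underside; z up along its axis; yaw means nothing.
- spare_yellow: Specimen jar with a WHITE screw lid and a round yellow sticker on top: not to be moved. Same size as the red-lidded jars: 40 mm across the lid (lid z 50-68 mm), body below it 38 mm across, 68 mm tall, 50-100 g, stands loose on the table. Origin: centre of its underside; z up along its axis; yaw means nothing.
Not all that is in view belongs to the job. What is shaped like the jar_blue but black is not meant.

How it is judged (in metres and radians):
At the end, for the whole second after the job is handed in: Each red-lidded jar stands in the tray of its sticker's colour: its centre within 21 mm of the tray's centre (any place inside the walls), its underside less than 9 mm above the table, tilted less than 0.12 rad, released and at rest. Both white-lidded jars are within 25 mm of where they began (horizontal distance between jar_blue and tray_blue below 0.021 m and z of jar_blue in the frame of tray_blue below 0.009 m and angle between each of jar_blue, jar_yellow, jar_green, jar_white's own z axis and vertical below 0.12 rad and linear speed of each of jar_blue, jar_yellow, jar_green, jar_white below 0.02 m/s and contact force between the fingers and jar_blue below 0.05 N and horizontal distance between jar_yellow and tray_yellow below 0.021 m and z of jar_yellow in the frame of tray_yellow below 0.009 m and contact force between the fingers and jar_yellow below 0.05 N and horizontal distance between jar_green and tray_green below 0.021 m and z of jar_green in the frame of tray_green below 0.009 m and contact force between the fingers and jar_green below 0.05 N and horizontal distance between jar_white and tray_white below 0.021 m and z of jar_white in the frame of tray_white below 0.009 m and contact force between the fingers and jar_white below 0.05 N and distance of each of spare_blue, spare_yellow from where it was at the start of the episode below 0.025 m); the robot touches nothing.
It fails at once if a red-lidded jar is let go more than about 2 cm above its tray ((horizontal distance between jar_blue and tray_blue below 0.04 m and z of jar_blue in the frame of tray_blue above 0.026 m and contact force between the fingers and jar_blue below 0.05 N) or (horizontal distance between jar_yellow and tray_yellow below 0.04 m and z of jar_yellow in the frame of tray_yellow above 0.026 m and contact force between the fingers and jar_yellow below 0.05 N) or (horizontal distance between jar_green and tray_green below 0.04 m and z of jar_green in the frame of tray_green above 0.026 m and contact force between the fingers and jar_green below 0.05 N) or (horizontal distance between jar_white and tray_white below 0.04 m and z of jar_white in the frame of tray_white above 0.026 m and contact force between the fingers and jar_white below 0.05 N)).
It fails at once if a specimen jar is tipped over (angle between any of jar_blue, jar_yellow, jar_green, jar_white, spare_blue, spare_yellow's own z axis and vertical above 0.8 rad).
It fails at once if a white-lidded jar is moved from its place by more than 25 mm (distance of any of spare_blue, spare_yellow from where it was at the start of the episode above 0.025 m).
It also fails if it takes over 112 s, if anything falls off the work surface, if the arm or the gripper's body presses on something with over 40 N, if the wrist force passes 120 N, or if a joint passes its speed limit or range.

## Robot

A 6-joint arm with a two-finger parallel gripper is mounted at the origin on the work surface. World frame = base frame: x ahead of the robot, y to its left, z up, the work surface at z = 0. Lengths are in mm, angles in rad, forces in N, time in s.
With the tool pointing down it reaches from about 375 to 975 mm from the base axis. Payload 3.8 kg.
Tool frame: the origin (TCP) lies at the centre of the arm's flange, where the gripper is bolted on; the fingertips stand 166 mm ahead of it and the grasp point (between the pads) lies 147 mm ahead of it (ctrl.pinch_z is the distance from the TCP to the grasp point, in mm); z points along the fingers, y is the line along which they close (so a half turn about z gives the same grasp; the last joint's range is limited). The gripper opens to 88 mm and grips with 3 to 60 N. Pads are 18 mm wide; open, the fingers measure 123 mm over their backs; the gripper's body (75 mm by 187 mm) begins 45 mm behind the grasp point.
Start: joints at [1.139, 0.264, 1.604, -0, 1.274, -0.037], TCP at [259.619, 623.071, 404.706] pointing down, gripper open.
Joint ranges: [-2.63, 2.63], [-0.94, 2.18], [0.31, 2.57], [-1.31, 4.45], [0, 2.66], [-2.55, 2.55]. Speed limits (rad/s): [2.57, 2.57, 3.14, 3.14, 3.14, 3.14].

## Interface

Orientations are given as a rotation vector (axis times angle).
In Python, from bench import ctrl gives the robot as it stands. The module is installed in compiled form; this text tells all that it offers.
- The arm moves only by the shell command python3 -m pendant 'ROWS'. ROWS is JSON, a list of rows, each an object of numbers: "tx", "ty", "tz": the shift along the tool's x, y, z in m; "rx", "ry", "rz": the turn, a rotation vector about the tool's x, y, z in rad; "fingers": the opening, from 0 (shut) to 1 (fully open). A call has exactly 8 rows; each row shifts and turns the commanded pose from where the row before left it, along the tool's axes as they then stand; what a row does not reach is not made up. A row lasts 1/12 s, in which the tool goes at most 41.7 mm and 7.16 degrees, less where a joint would pass 70% of its speed; a pose out of reach is approached as far as the arm can. A call with a gripper value outside its range is refused whole. The fingers move at their own pace and stop on an object; the grip force is fixed at half the most. Time passes only in rows, so rows that do not move let the fingers close, or fill a call up. It gives the time, the measured TCP pose, the force, the opening and the grip force at its end, in the units of the state.
- ctrl.observe(): the state, without advancing time (a new reading comes with each control period).
- ctrl.camera(name): name is "side" or "top" or "wrist"; returns the picture (384x512x3 uint8, blue, green, red); there is no depth.
- ctrl.calibration(name): a dict with "fov_y" (degrees; the focal length in pixels is half the picture's height over the tangent of half this angle, whatever the lens; pixels are square), "cx", "cy" (the principal point, pixels), "R" (3x3) and "t" (3): a world point X has camera coordinates R X + t; the wrist camera has in their place "hand_eye" (4x4, takes a point from camera to tool coordinates, whose origin is the TCP and whose axes are the flange's). Camera axes: x right, y down, z forward; pixel columns grow to the right and rows downward; lengths in mm; the calibration is good to about 2 mm. The wrist camera is an equidistant fisheye: a pixel r from the principal point sees the ray r / f radians off the axis. A picture is of the moment at which its call begins: read the wrist's pose just before it. calibration takes no time and is no camera call.
- ctrl.sign_off(): hands the job in; it is judged then, once.
The state is a dict: "clock": time; "joints": joint angles; "joint_velocities": joint speeds; "effort": joint torques, N m; "eef_pos": TCP position; "ee_rot": TCP orientation; "ft_force": force on the tool from outside, world axes, zero at the start; "ft_torque": the same for the moment, N m; "gripper_width": finger opening in mm; "grasp_force": force on a finger pad.
Only numpy, scipy, OpenCV 4.12 (cv2) and the standard library are available. Lean on these libraries where they do the work, as an engineer would, in place of code of your own. Each camera call takes 0.05 s, during which the arm holds its last target. There are 200 camera calls.

## Working session

There is one attempt and no reset: what is moved stays moved. The work goes in short steps, Python scripts to look and compute and a shell command to move; the robot and the scene stay as the last step left them, time stands still between calls to the robot, and variables do not carry over. Pictures are saved under pics/ and viewed, at most 14 in all, crops included, and the job is handed in when it is done.

```bash
mkdir -p pics
python3 - <<'E'
from bench import ctrl
import cv2
s=ctrl.observe();print(s)
for n in("top","side"):
    im=ctrl.camera(n);cv2.imwrite(f"pics/{n}0.png",im)
    cv2.imwrite(f"pics/{n}1.png",cv2.resize(im,(800,600),interpolation=cv2.INTER_CUBIC))
    print(ctrl.calibration(n))
print(ctrl.calibration("wrist"))
E
```

```text
{'clock': 0.0, 'joints': array([ 1.13910682e+00,  2.64734850e-01,  1.60533041e+00,  1.11632716e-05,
        1.27369193e+00, -3.68852578e-02]), 'joint_velocities': array([ 9.10696863e-04, -2.14351026e-03, -7.59378605e-04, -4.87280472e-05,
        1.22559469e-03,  2.16760119e-04]), 'effort': array([-5.27315569e-04, -5.02104270e+01, -3.56884396e+01,  7.28266756e-02,
        2.93055503e-02, -1.48778058e-04]), 'eef_pos': array([259.47618539, 622.77738818, 403.42348123]), 'ee_rot': array([-0.61604135, -3.08007538,  0.00330272]), 'ft_force': array([ 0.1586786 , -0.03945016, -0.10206219]), 'ft_torque': array([-0.01722438,  0.00738802, -0.02068548]), 'grasp_force': 0.0, 'gripper_width': 88.39072765276768}
{'fov_y': 50.736572891594186, 'cx': 253.33440922100704, 'cy': 192.98308368696976, 'R': array([[ 0.01952791, -0.99979373,  0.00558106],
       [-0.98136214, -0.02023466, -0.19109921],
       [ 0.19117272, -0.00174528, -0.98155486]]), 't': array([-22.04788078, 522.78915504, 946.9285339 ])}
{'fov_y': 49.225192836048706, 'cx': 255.14467196101265, 'cy': 189.51317836151892, 'R': array([[-0.99823746, -0.05759988, -0.01429089],
       [-0.03594356,  0.77841487, -0.62672031],
       [ 0.04722326, -0.62510202, -0.77911323]]), 't': array([526.34467049,  37.20318451, 997.6648627 ])}
{'fov_y': 65.70646984690485, 'cx': 251.74751451614333, 'cy': 194.298634470178, 'hand_eye': array([[ 1.49244583e-03, -9.58073478e-01, -2.86518731e-01,
         7.47368073e+01],
       [ 9.99998413e-01,  1.70858586e-03, -5.04355637e-04,
         4.92771163e-01],
       [ 9.72751613e-04, -2.86517524e-01,  9.58074508e-01,
         1.98977509e+01],
       [ 0.00000000e+00,  0.00000000e+00,  0.00000000e+00,
         1.00000000e+00]])}
```

View pics/top1.png

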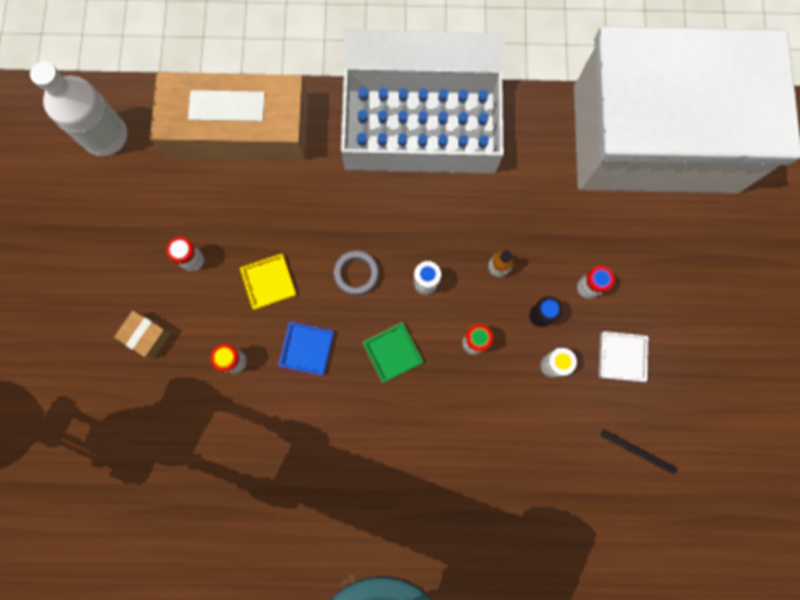

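View pics/side1.png

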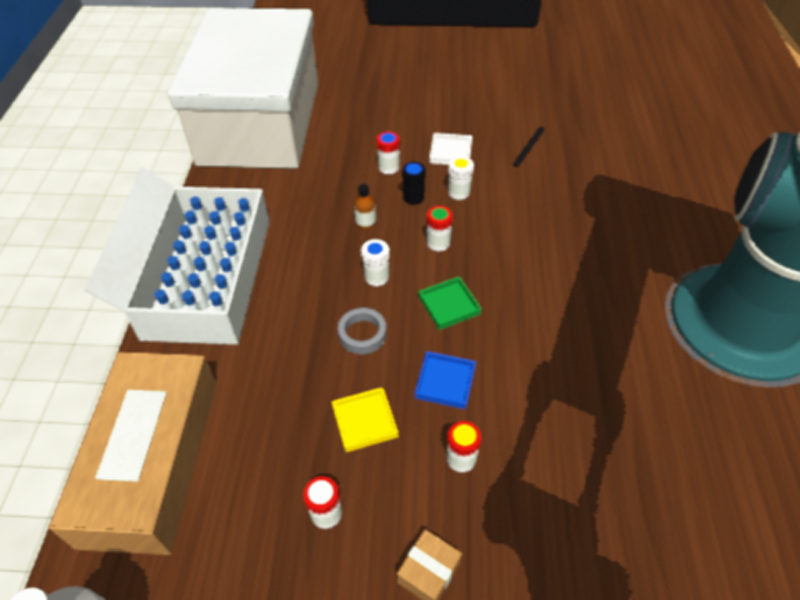

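```bash
cat > h.py <<'E'
import numpy as np, cv2
from bench import ctrl
def ray(n,u,v):
    c=ctrl.calibration(n);f=192/np.tan(np.radians(c["fov_y"]/2));R=np.array(c["R"])
    return -R.T@c["t"], R.T@[(u-c["cx"])/f,(v-c["cy"])/f,1]
def at(n,u,v,z):
    o,d=ray(n,u,v);return (o+d*(z-o[2])/d[2])[:2]
E
python3 - <<'E'
from h import *
import json
K=800/512
ob={"jar_white":((180,250),(321,493),68),"jar_yellow":((224,357),(464,436),68),"jar_green":((480,338),(440,214),68),"jar_blue":((601,279),(388,138),68),
"spare_blue":((428,274),(375,248),68),"spare_yellow":((563,361),(461,164),68),"black":((550,309),(414,168),68),
"tray_yellow":((268,281),(365,419),14),"tray_blue":((307,348),(446,379),14),"tray_green":((393,352),(450,302),14),"tray_white":((624,357),(452,149),14)}
ims={n:cv2.imread(f"pics/{n}0.png") for n in("top","side")}
for k,(a,b,z) in ob.items():
    r=[]
    for n,p in(("top",a),("side",b)):
        x,y=np.array(p)/K; q=np.array([x,y])
        hsv=cv2.cvtColor(ims[n],cv2.COLOR_BGR2HSV).astype(int); h0=hsv[int(y),int(x)]
        m=(abs(hsv[...,0]-h0[0])<9)&(hsv[...,1]>120)&(hsv[...,2]>70) if "white" not in k else (hsv[...,1]<70)&(hsv[...,2]>130)
        nn,l,st,c=cv2.connectedComponentsWithStats(m.astype(np.uint8),connectivity=4)
        i=l[int(y),int(x)]
        g=c[i] if i else q
        if z==14 and i:
            g=np.array(cv2.minAreaRect(np.argwhere(l==i)[:,::-1].astype(np.float32))[0])
        r+=[at(n,*q,z).round(),at(n,*g,z).round(1),st[i][4] if i else 0]
    print(k,*r)
t=ims["top"]; 
cr=lambda p:cv2.resize(t[int(p[1]/K)-22:int(p[1]/K)+23,int(p[0]/K)-22:int(p[0]/K)+23],(195,195),interpolation=cv2.INTER_CUBIC)
L=list(ob)
cv2.imwrite("pics/crop.png",np.vstack([np.hstack([cr(ob[k][0]) for k in L[:4]]),np.hstack([cr(ob[k][0]) for k in L[4:8]]),np.hstack([cr(ob[k][0]) for k in L[8:]+L[:1]])]))
E
```

```text
jar_white [595. 329.] [597.7 331.8] 98 [598. 331.] [599.7 328.9] 170
jar_yellow [428. 248.] [429.4 249.2] 101 [431. 249.] [431.2 246.7] 148
jar_green [ 465. -142.] [ 467.8 -140. ] 57 [ 468. -141.] [ 469.6 -143. ] 35
jar_blue [ 562. -331.] [ 565.  -331.8] 61 [ 565. -333.] [ 566.4 -335.4] 25
spare_blue [565. -61.] [566.  -59.5] 67 [566. -62.] [567.4 -62.5] 48
spare_yellow [ 433. -268.] [ 433.5 -267.3] 82 [ 434. -266.] [ 435.2 -270.2] 36
black [ 513. -250.] [ 514.5 -249.1] 133 [ 514. -252.] [ 516.3 -252.2] 76
tray_yellow [560. 199.] [560.4 200.8] 914 [561. 203.] [561.9 202.2] 1242
tray_blue [451. 130.] [451.4 131.9] 839 [452. 135.] [454.7 134.9] 1022
tray_green [447.  -9.] [447.8  -8.1] 794 [448.  -4.] [449.3  -4.3] 766
tray_white [ 447. -381.] [ 448.2 -380.1] 964 [ 447. -374.] [ 447.8 -326. ] 775
```

View pics/crop.png

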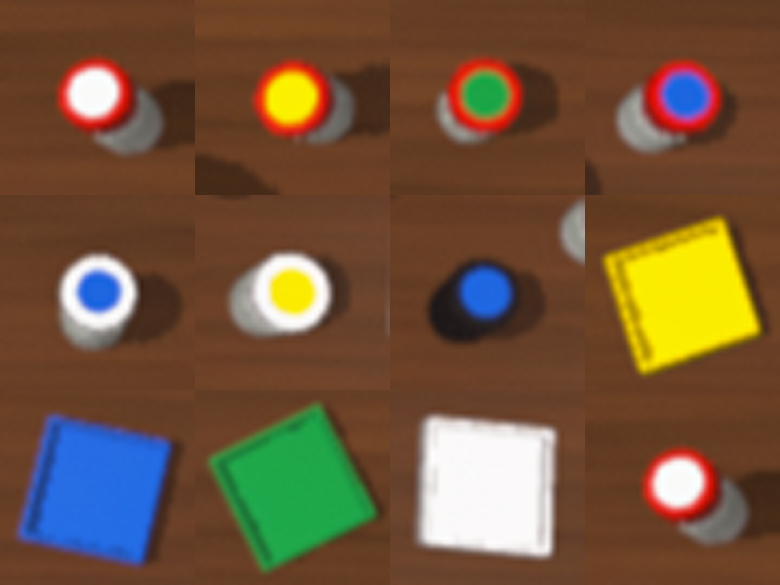

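The red-lidded jars in the top view (800×600 pixels) are white (180,250), yellow (224,357), green (480,338) and blue (601,279). I'm leaving spare_blue (428,274) and spare_yellow (563,361) because their lids are white, and the black jar with a blue top (550,309) because it isn't one of the specimens. The crop confirms these lid colours and shows all four trays empty. The two cameras agree to within about 5 mm.

```bash
cat > d.py <<'E'
import sys
from h import *
from scipy.spatial.transform import Rotation as Ro
P=dict(jw=(598.5,330),jy=(430.5,248),jg=(468.5,-141.5),jb=(565.5,-333.5),ty=(561,201),tb=(453,133),tg=(448.5,-6),tw=(447.5,-379))
s=ctrl.observe();R=Ro.from_rotvec(s["ee_rot"]).as_matrix()
p=s["eef_pos"]
print("t",s["clock"],"pos",p.round(1),"zaxis",R[:,2].round(3),"w",round(s["gripper_width"],1),"gf",s["grasp_force"],"f",s["ft_force"].round(1))
for a in sys.argv[1:]:
    k,z=a.split(":");q=np.array([*P[k],float(z)])
    print(a,"tool delta mm",(R.T@(q-p)).round(1)); p=q
E
python3 d.py jy:310 jy:204 jy:310 ty:310 ty:209 ty:310 jw:310 jw:204 jw:310 tw:310 tw:209 tw:310 jb:310 jb:204 jb:310 tb:310 tb:209 tb:310 jg:310 jg:204 jg:310 tg:310
```

```text
t 0.1 pos [259.5 622.8 403.5] zaxis [-0.001 -0.002 -1.   ] w 88.5 gf 0.0 f [-0.7 -0.2  0.2]
jy:310 tool delta mm [-302. -280.   94.]
jy:204 tool delta mm [ -0.    0.2 106. ]
jy:310 tool delta mm [   0.    -0.2 -106. ]
ty:310 tool delta mm [-138.5    6.8   -0. ]
ty:209 tool delta mm [ -0.    0.2 101. ]
ty:310 tool delta mm [   0.    -0.2 -101. ]
jw:310 tool delta mm [ 15.  133.5  -0.3]
jw:204 tool delta mm [ -0.    0.2 106. ]
jw:310 tool delta mm [   0.    -0.2 -106. ]
tw:310 tool delta mm [-133.3 -712.5    1.4]
tw:209 tool delta mm [ -0.    0.2 101. ]
tw:310 tool delta mm [   0.    -0.2 -101. ]
jb:310 tool delta mm [-91.4  87.4  -0.2]
jb:204 tool delta mm [ -0.    0.2 106. ]
jb:310 tool delta mm [   0.    -0.2 -106. ]
tb:310 tool delta mm [283.3 387.3  -0.7]
tb:209 tool delta mm [ -0.    0.2 101. ]
tb:310 tool delta mm [   0.    -0.2 -101. ]
jg:310 tool delta mm [-119.9 -247.4    0.5]
jg:204 tool delta mm [ -0.    0.2 106. ]
jg:310 tool delta mm [   0.    -0.2 -106. ]
tg:310 tool delta mm [ 70.6 117.4  -0.2]
```

```bash
python3 -m pendant '[{"tx":-0.019,"ty":-0.0175,"tz":0.006,"fingers":1},{"tx":-0.019,"ty":-0.0175,"tz":0.006,"fingers":1},{"tx":-0.019,"ty":-0.0175,"tz":0.006,"fingers":1},{"tx":-0.019,"ty":-0.0175,"tz":0.006,"fingers":1},{"tx":-0.019,"ty":-0.0175,"tz":0.006,"fingers":1},{"tx":-0.019,"ty":-0.0175,"tz":0.006,"fingers":1},{"tx":-0.019,"ty":-0.0175,"tz":0.006,"fingers":1},{"tx":-0.019,"ty":-0.0175,"tz":0.006,"fingers":1}]'
python3 -m pendant '[{"tx":-0.025,"ty":-0.023,"tz":0.008,"fingers":1},{"tx":-0.025,"ty":-0.023,"tz":0.008,"fingers":1},{"tx":-0.025,"ty":-0.023,"tz":0.008,"fingers":1},{"tx":-0.025,"ty":-0.023,"tz":0.008,"fingers":1},{"tx":-0.025,"ty":-0.023,"tz":0.008,"fingers":1},{"tx":-0.025,"ty":-0.025,"tz":0.006,"fingers":1},{"fingers":1},{"fingers":1}]'
python3 d.py jy:310
```

```text
t 0.1 pos [259.5 622.8 403.5] zaxis [-0.001 -0.002 -1.   ] w 88.5 gf 0.0 f [-0.7 -0.2  0.2]
jy:310 tool delta mm [-302. -280.   94.]validation failed for argument at $[0]...
validation failed for argument at $[0]...
```

```bash
python3 -m pendant '[{"tx":-0.019,"ty":-0.0175,"tz":0.006,"rx":0,"ry":0,"rz":0,"fingers":1},{"tx":-0.019,"ty":-0.0175,"tz":0.006,"rx":0,"ry":0,"rz":0,"fingers":1},{"tx":-0.019,"ty":-0.0175,"tz":0.006,"rx":0,"ry":0,"rz":0,"fingers":1},{"tx":-0.019,"ty":-0.0175,"tz":0.006,"rx":0,"ry":0,"rz":0,"fingers":1},{"tx":-0.019,"ty":-0.0175,"tz":0.006,"rx":0,"ry":0,"rz":0,"fingers":1},{"tx":-0.019,"ty":-0.0175,"tz":0.006,"rx":0,"ry":0,"rz":0,"fingers":1},{"tx":-0.019,"ty":-0.0175,"tz":0.006,"rx":0,"ry":0,"rz":0,"fingers":1},{"tx":-0.019,"ty":-0.0175,"tz":0.006,"rx":0,"ry":0,"rz":0,"fingers":1}]'; python3 d.py jy:310
```

```text
clock: 0.77
eef_pos: [346.2, 434.0, 355.9]
ee_rot: [-0.616, -3.08, 0.001]
ft_force: [-0.0, 0.2, 0.5]
gripper_width: 87.9
grasp_force: 0.0
t 0.7667 pos [346.2 434.  355.9] zaxis [-0.001 -0.001 -1.   ] w 87.9 gf 0.0 f [-0.   0.2  0.5]
jy:310 tool delta mm [-149.3 -139.3   46. ]
```

```bash
python3 -m pendant '[{"tx":-0.025,"ty":-0.0232,"tz":0.008,"rx":0,"ry":0,"rz":0,"fingers":1},{"tx":-0.025,"ty":-0.0232,"tz":0.008,"rx":0,"ry":0,"rz":0,"fingers":1},{"tx":-0.025,"ty":-0.0232,"tz":0.008,"rx":0,"ry":0,"rz":0,"fingers":1},{"tx":-0.025,"ty":-0.0232,"tz":0.008,"rx":0,"ry":0,"rz":0,"fingers":1},{"tx":-0.025,"ty":-0.0232,"tz":0.008,"rx":0,"ry":0,"rz":0,"fingers":1},{"tx":-0.024,"ty":-0.0232,"tz":0.008,"rx":0,"ry":0,"rz":0,"fingers":1},{"tx":0,"ty":0,"tz":0,"rx":0,"ry":0,"rz":0,"fingers":1},{"tx":0,"ty":0,"tz":0,"rx":0,"ry":0,"rz":0,"fingers":1}]'; python3 d.py jy:204
python3 - <<'E'
from h import *
cv2.imwrite("pics/w1.png",cv2.resize(ctrl.camera("wrist"),(800,600)))
E
```

```text
clock: 1.43
eef_pos: [430.2, 247.9, 307.8]
ee_rot: [-0.622, -3.078, 0.002]
ft_force: [0.4, 0.4, -0.3]
gripper_width: 88.0
grasp_force: 0.0
t 1.4333 pos [430.2 247.9 307.8] zaxis [-0.002 -0.001 -1.   ] w 88.0 gf 0.0 f [ 0.4  0.4 -0.3]
jy:204 tool delta mm [ -0.4   0.3 103.8]
```

View pics/w1.png

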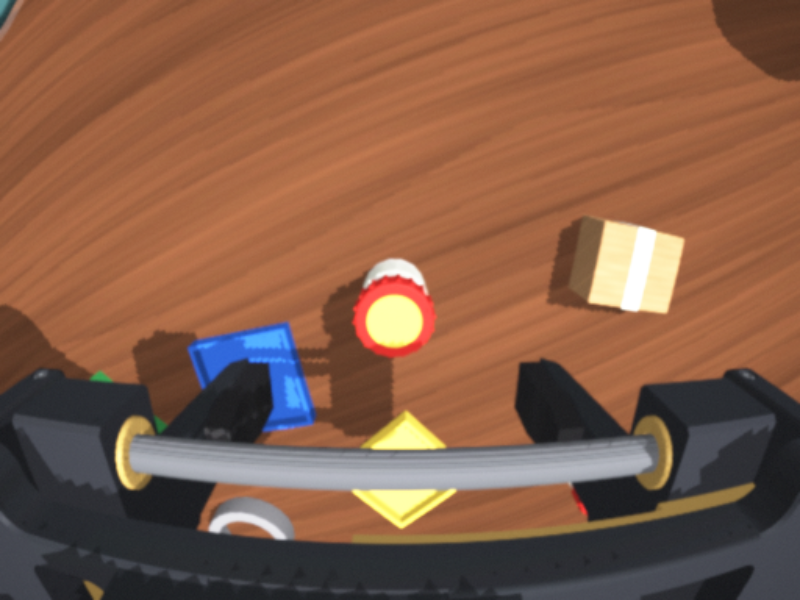

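The yellow jar is centred between the fingers (sticker at (395,320)), and its wrist-camera position agrees with the overhead fix to about 1 mm. Descending and gripping.

```bash
python3 -m pendant '[{"tx":0,"ty":0,"tz":0.018,"rx":0,"ry":0,"rz":0,"fingers":1},{"tx":0,"ty":0,"tz":0.018,"rx":0,"ry":0,"rz":0,"fingers":1},{"tx":0,"ty":0,"tz":0.018,"rx":0,"ry":0,"rz":0,"fingers":1},{"tx":0,"ty":0,"tz":0.018,"rx":0,"ry":0,"rz":0,"fingers":1},{"tx":0,"ty":0,"tz":0.016,"rx":0,"ry":0,"rz":0,"fingers":1},{"tx":0,"ty":0,"tz":0.012,"rx":0,"ry":0,"rz":0,"fingers":1},{"tx":0,"ty":0,"tz":0.004,"rx":0,"ry":0,"rz":0,"fingers":1},{"tx":0,"ty":0,"tz":0,"rx":0,"ry":0,"rz":0,"fingers":0.3}]'
python3 -m pendant '[{"tx":0,"ty":0,"tz":0,"rx":0,"ry":0,"rz":0,"fingers":0.2},{"tx":0,"ty":0,"tz":0,"rx":0,"ry":0,"rz":0,"fingers":0.2},{"tx":0,"ty":0,"tz":0,"rx":0,"ry":0,"rz":0,"fingers":0.2},{"tx":0,"ty":0,"tz":0,"rx":0,"ry":0,"rz":0,"fingers":0.2},{"tx":0,"ty":0,"tz":0,"rx":0,"ry":0,"rz":0,"fingers":0.2},{"tx":0,"ty":0,"tz":0,"rx":0,"ry":0,"rz":0,"fingers":0.2},{"tx":0,"ty":0,"tz":0,"rx":0,"ry":0,"rz":0,"fingers":0.2},{"tx":0,"ty":0,"tz":0,"rx":0,"ry":0,"rz":0,"fingers":0.2}]'; python3 d.py ty:310
```

```text
clock: 2.15
eef_pos: [429.2, 250.5, 203.8]
ee_rot: [-0.613, -3.079, 0.002]
ft_force: [0.6, 0.3, 0.3]
gripper_width: 83.6
grasp_force: 0.0
clock: 2.82
eef_pos: [430.2, 249.5, 205.0]
ee_rot: [0.616, 3.08, 0.0]
ft_force: [0.5, -1.4, 1.3]
gripper_width: 38.6
grasp_force: 30.0
t 2.8167 pos [430.2 249.5 205. ] zaxis [ 0.  0. -1.] w 38.6 gf 29.95895840227604 f [ 0.5 -1.4  1.3]
ty:310 tool delta mm [-139.4    5.6 -105. ]
```

```bash
python3 -m pendant '[{"tx":0,"ty":0,"tz":-0.005,"rx":0,"ry":0,"rz":0,"fingers":0.2},{"tx":0,"ty":0,"tz":-0.010,"rx":0,"ry":0,"rz":0,"fingers":0.2},{"tx":0,"ty":0,"tz":-0.018,"rx":0,"ry":0,"rz":0,"fingers":0.2},{"tx":0,"ty":0,"tz":-0.018,"rx":0,"ry":0,"rz":0,"fingers":0.2},{"tx":0,"ty":0,"tz":-0.018,"rx":0,"ry":0,"rz":0,"fingers":0.2},{"tx":0,"ty":0,"tz":-0.018,"rx":0,"ry":0,"rz":0,"fingers":0.2},{"tx":0,"ty":0,"tz":-0.010,"rx":0,"ry":0,"rz":0,"fingers":0.2},{"tx":0,"ty":0,"tz":-0.008,"rx":0,"ry":0,"rz":0,"fingers":0.2}]'
python3 -m pendant '[{"tx":-0.010,"ty":0,"tz":0,"rx":0,"ry":0,"rz":0,"fingers":0.2},{"tx":-0.024,"ty":0,"tz":0,"rx":0,"ry":0,"rz":0,"fingers":0.2},{"tx":-0.025,"ty":0.002,"tz":0,"rx":0,"ry":0,"rz":0,"fingers":0.2},{"tx":-0.025,"ty":0.002,"tz":0,"rx":0,"ry":0,"rz":0,"fingers":0.2},{"tx":-0.025,"ty":0.002,"tz":0,"rx":0,"ry":0,"rz":0,"fingers":0.2},{"tx":-0.020,"ty":0,"tz":0,"rx":0,"ry":0,"rz":0,"fingers":0.2},{"tx":-0.010,"ty":0,"tz":0,"rx":0,"ry":0,"rz":0,"fingers":0.2},{"tx":0,"ty":0,"tz":0,"rx":0,"ry":0,"rz":0,"fingers":0.2}]'; python3 d.py ty:209
```

```text
clock: 3.48
eef_pos: [430.4, 249.7, 311.7]
ee_rot: [0.616, 3.079, 0.002]
ft_force: [-0.2, 0.1, -1.0]
gripper_width: 38.8
grasp_force: 30.0
clock: 4.15
eef_pos: [562.4, 200.4, 308.5]
ee_rot: [-0.619, -3.079, 0.001]
ft_force: [-1.3, 0.3, -1.4]
gripper_width: 38.4
grasp_force: 30.0
t 4.15 pos [562.4 200.4 308.5] zaxis [-0.001 -0.001 -1.   ] w 38.4 gf 29.970105439424515 f [-1.3  0.3 -1.4]
ty:209 tool delta mm [ 1.4  0.1 99.5]
```

```bash
python3 -m pendant '[{"tx":0.001,"ty":0,"tz":0.010,"rx":0,"ry":0,"rz":0,"fingers":0.2},{"tx":0,"ty":0,"tz":0.018,"rx":0,"ry":0,"rz":0,"fingers":0.2},{"tx":0,"ty":0,"tz":0.018,"rx":0,"ry":0,"rz":0,"fingers":0.2},{"tx":0,"ty":0,"tz":0.018,"rx":0,"ry":0,"rz":0,"fingers":0.2},{"tx":0,"ty":0,"tz":0.016,"rx":0,"ry":0,"rz":0,"fingers":0.2},{"tx":0,"ty":0,"tz":0.010,"rx":0,"ry":0,"rz":0,"fingers":0.2},{"tx":0,"ty":0,"tz":0.005,"rx":0,"ry":0,"rz":0,"fingers":0.2},{"tx":0,"ty":0,"tz":0,"rx":0,"ry":0,"rz":0,"fingers":0.2}]'
python3 -m pendant '[{"tx":0,"ty":0,"tz":0.001,"rx":0,"ry":0,"rz":0,"fingers":0.2},{"tx":0,"ty":0,"tz":0.001,"rx":0,"ry":0,"rz":0,"fingers":0.2},{"tx":0,"ty":0,"tz":0.001,"rx":0,"ry":0,"rz":0,"fingers":0.2},{"tx":0,"ty":0,"tz":0,"rx":0,"ry":0,"rz":0,"fingers":0.2},{"tx":0,"ty":0,"tz":0,"rx":0,"ry":0,"rz":0,"fingers":0.2},{"tx":0,"ty":0,"tz":0,"rx":0,"ry":0,"rz":0,"fingers":0.2},{"tx":0,"ty":0,"tz":0,"rx":0,"ry":0,"rz":0,"fingers":0.2},{"tx":0,"ty":0,"tz":0,"rx":0,"ry":0,"rz":0,"fingers":0.2}]'; python3 d.py ty:209
```

```text
clock: 4.82
eef_pos: [558.3, 202.2, 213.0]
ee_rot: [-0.614, -3.078, 0.002]
ft_force: [-0.5, -0.1, -2.0]
gripper_width: 38.3
grasp_force: 30.0
clock: 5.48
eef_pos: [559.8, 202.0, 211.9]
ee_rot: [0.616, 3.08, 0.0]
ft_force: [-1.0, 0.3, -1.1]
gripper_width: 38.4
grasp_force: 30.0
t 5.4833 pos [559.8 202.  211.9] zaxis [ 0.  0. -1.] w 38.4 gf 29.97049894183874 f [-1.   0.3 -1.1]
ty:209 tool delta mm [-1.5 -0.5  2.9]
```

```bash
python3 -m pendant '[{"tx":0,"ty":0,"tz":0.001,"rx":0,"ry":0,"rz":0,"fingers":0.2},{"tx":0,"ty":0,"tz":0.001,"rx":0,"ry":0,"rz":0,"fingers":0.2},{"tx":0,"ty":0,"tz":0.0005,"rx":0,"ry":0,"rz":0,"fingers":0.2},{"tx":0,"ty":0,"tz":0,"rx":0,"ry":0,"rz":0,"fingers":0.2},{"tx":0,"ty":0,"tz":0,"rx":0,"ry":0,"rz":0,"fingers":0.2},{"tx":0,"ty":0,"tz":0,"rx":0,"ry":0,"rz":0,"fingers":0.2},{"tx":0,"ty":0,"tz":0,"rx":0,"ry":0,"rz":0,"fingers":0.2},{"tx":0,"ty":0,"tz":0,"rx":0,"ry":0,"rz":0,"fingers":0.2}]'
```

```text
clock: 6.15
eef_pos: [559.8, 202.1, 209.2]
ee_rot: [-0.616, -3.081, 0.0]
ft_force: [0.7, -1.0, 0.0]
gripper_width: 38.7
grasp_force: 30.0
```

```bash
python3 -m pendant '[{"tx":0,"ty":0,"tz":0,"rx":0,"ry":0,"rz":0,"fingers":0.5},{"tx":0,"ty":0,"tz":0,"rx":0,"ry":0,"rz":0,"fingers":0.7},{"tx":0,"ty":0,"tz":0,"rx":0,"ry":0,"rz":0,"fingers":1},{"tx":0,"ty":0,"tz":0,"rx":0,"ry":0,"rz":0,"fingers":1},{"tx":0,"ty":0,"tz":0,"rx":0,"ry":0,"rz":0,"fingers":1},{"tx":0,"ty":0,"tz":0,"rx":0,"ry":0,"rz":0,"fingers":1},{"tx":0,"ty":0,"tz":-0.005,"rx":0,"ry":0,"rz":0,"fingers":1},{"tx":0,"ty":0,"tz":-0.015,"rx":0,"ry":0,"rz":0,"fingers":1}]'
python3 -m pendant '[{"tx":0,"ty":0,"tz":-0.020,"rx":0,"ry":0,"rz":0,"fingers":1},{"tx":0,"ty":0,"tz":-0.020,"rx":0,"ry":0,"rz":0,"fingers":1},{"tx":0,"ty":0,"tz":-0.020,"rx":0,"ry":0,"rz":0,"fingers":1},{"tx":0,"ty":0,"tz":-0.020,"rx":0,"ry":0,"rz":0,"fingers":1},{"tx":0,"ty":0.010,"tz":0,"rx":0,"ry":0,"rz":0,"fingers":1},{"tx":0,"ty":0.020,"tz":0,"rx":0,"ry":0,"rz":0,"fingers":1},{"tx":0,"ty":0.020,"tz":0,"rx":0,"ry":0,"rz":0,"fingers":1},{"tx":0,"ty":0.020,"tz":0,"rx":0,"ry":0,"rz":0,"fingers":1}]'
python3 d.py jw:310
python3 - <<'E'
from h import *
cv2.imwrite("pics/t2.png",ctrl.camera("wrist"))
E
```

```text
clock: 6.82
eef_pos: [558.5, 201.6, 227.3]
ee_rot: [-0.615, -3.076, 0.004]
ft_force: [0.4, 0.3, 0.6]
gripper_width: 87.1
grasp_force: 0.0
clock: 7.48
eef_pos: [586.9, 267.6, 308.7]
ee_rot: [-0.617, -3.08, -0.0]
ft_force: [0.1, 0.3, 1.0]
gripper_width: 88.1
grasp_force: 0.0
t 7.4833 pos [586.9 267.6 308.7] zaxis [-0.  0. -1.] w 88.1 gf 0.0 f [0.1 0.3 1. ]
jw:310 tool delta mm [13.3 62.  -1.3]
```

View pics/t2.png

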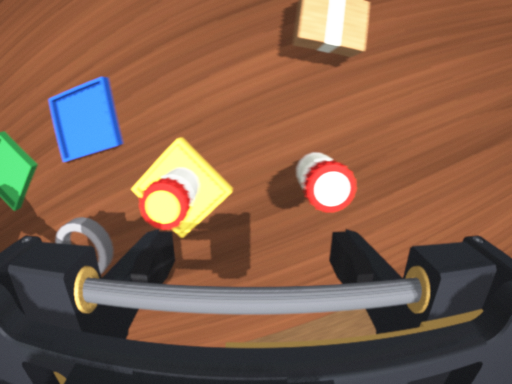

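Yellow jar stands upright in the yellow tray (lid (163,206), base about (185,185)). The white-sticker, red-lidded jar is at (331,187), so it's next.

```bash
python3 -m pendant '[{"tx":0.003,"ty":0.016,"tz":0,"rx":0,"ry":0,"rz":0,"fingers":1},{"tx":0.004,"ty":0.016,"tz":0,"rx":0,"ry":0,"rz":0,"fingers":1},{"tx":0.004,"ty":0.015,"tz":0,"rx":0,"ry":0,"rz":0,"fingers":1},{"tx":0.002,"ty":0.012,"tz":0,"rx":0,"ry":0,"rz":0,"fingers":1},{"tx":0,"ty":0.003,"tz":0,"rx":0,"ry":0,"rz":0,"fingers":1},{"tx":0,"ty":0,"tz":0,"rx":0,"ry":0,"rz":0,"fingers":1},{"tx":0,"ty":0,"tz":0.005,"rx":0,"ry":0,"rz":0,"fingers":1},{"tx":0,"ty":0,"tz":0.010,"rx":0,"ry":0,"rz":0,"fingers":1}]'
python3 d.py jw:204
```

```text
clock: 8.2
eef_pos: [599.1, 328.7, 295.3]
ee_rot: [0.616, 3.078, 0.002]
ft_force: [0.8, -0.9, -0.0]
gripper_width: 88.2
grasp_force: 0.0
t 8.2 pos [599.1 328.7 295.3] zaxis [ 0.002  0.001 -1.   ] w 88.2 gf 0.0 f [ 0.8 -0.9 -0. ]
jw:204 tool delta mm [ 1.2  0.8 91.3]
```

```bash
python3 -m pendant '[{"tx":0.001,"ty":0.001,"tz":0.017,"rx":0,"ry":0,"rz":0,"fingers":1},{"tx":0,"ty":0,"tz":0.018,"rx":0,"ry":0,"rz":0,"fingers":1},{"tx":0,"ty":0,"tz":0.018,"rx":0,"ry":0,"rz":0,"fingers":1},{"tx":0,"ty":0,"tz":0.018,"rx":0,"ry":0,"rz":0,"fingers":1},{"tx":0,"ty":0,"tz":0.010,"rx":0,"ry":0,"rz":0,"fingers":1},{"tx":0,"ty":0,"tz":0.006,"rx":0,"ry":0,"rz":0,"fingers":1},{"tx":0,"ty":0,"tz":0.003,"rx":0,"ry":0,"rz":0,"fingers":1},{"tx":0,"ty":0,"tz":0,"rx":0,"ry":0,"rz":0,"fingers":0.3}]'
python3 -m pendant '[{"tx":0,"ty":0,"tz":0,"rx":0,"ry":0,"rz":0,"fingers":0.2},{"tx":0,"ty":0,"tz":0,"rx":0,"ry":0,"rz":0,"fingers":0.2},{"tx":0,"ty":0,"tz":0,"rx":0,"ry":0,"rz":0,"fingers":0.2},{"tx":0,"ty":0,"tz":0,"rx":0,"ry":0,"rz":0,"fingers":0.2},{"tx":0,"ty":0,"tz":0,"rx":0,"ry":0,"rz":0,"fingers":0.2},{"tx":0,"ty":0,"tz":0,"rx":0,"ry":0,"rz":0,"fingers":0.2},{"tx":0,"ty":0,"tz":0,"rx":0,"ry":0,"rz":0,"fingers":0.2},{"tx":0,"ty":0,"tz":0,"rx":0,"ry":0,"rz":0,"fingers":0.2}]'
python3 -m pendant '[{"tx":0,"ty":0,"tz":-0.005,"rx":0,"ry":0,"rz":0,"fingers":0.2},{"tx":0,"ty":0,"tz":-0.010,"rx":0,"ry":0,"rz":0,"fingers":0.2},{"tx":0,"ty":0,"tz":-0.018,"rx":0,"ry":0,"rz":0,"fingers":0.2},{"tx":0,"ty":0,"tz":-0.018,"rx":0,"ry":0,"rz":0,"fingers":0.2},{"tx":0,"ty":0,"tz":-0.018,"rx":0,"ry":0,"rz":0,"fingers":0.2},{"tx":0,"ty":0,"tz":-0.018,"rx":0,"ry":0,"rz":0,"fingers":0.2},{"tx":0,"ty":0,"tz":-0.010,"rx":0,"ry":0,"rz":0,"fingers":0.2},{"tx":0,"ty":0,"tz":-0.008,"rx":0,"ry":0,"rz":0,"fingers":0.2}]'
python3 d.py tw:310
```

```text
clock: 8.87
eef_pos: [597.9, 329.8, 203.7]
ee_rot: [-0.617, -3.08, 0.001]
ft_force: [-0.1, 0.1, 0.3]
gripper_width: 83.6
grasp_force: 0.0
clock: 9.53
eef_pos: [598.1, 330.2, 204.4]
ee_rot: [0.616, 3.08, 0.0]
ft_force: [0.4, -0.2, -0.1]
gripper_width: 38.6
grasp_force: 30.0
clock: 10.2
eef_pos: [598.4, 330.4, 311.6]
ee_rot: [0.616, 3.078, 0.003]
ft_force: [-0.2, 0.2, -0.7]
gripper_width: 38.3
grasp_force: 30.0
t 10.2 pos [598.4 330.4 311.6] zaxis [ 0.002  0.001 -1.   ] w 38.3 gf 29.99925445765257 f [-0.2  0.2 -0.7]
tw:310 tool delta mm [-1.336e+02 -7.129e+02  3.000e-01]
```

```bash
python3 -m pendant '[{"tx":-0.002,"ty":-0.010,"tz":0,"rx":0,"ry":0,"rz":0,"fingers":0.2},{"tx":-0.004,"ty":-0.020,"tz":0,"rx":0,"ry":0,"rz":0,"fingers":0.2},{"tx":-0.005,"ty":-0.026,"tz":0,"rx":0,"ry":0,"rz":0,"fingers":0.2},{"tx":-0.005,"ty":-0.026,"tz":0,"rx":0,"ry":0,"rz":0,"fingers":0.2},{"tx":-0.005,"ty":-0.026,"tz":0,"rx":0,"ry":0,"rz":0,"fingers":0.2},{"tx":-0.005,"ty":-0.026,"tz":0,"rx":0,"ry":0,"rz":0,"fingers":0.2},{"tx":-0.005,"ty":-0.026,"tz":0,"rx":0,"ry":0,"rz":0,"fingers":0.2},{"tx":-0.005,"ty":-0.026,"tz":0,"rx":0,"ry":0,"rz":0,"fingers":0.2}]'
python3 -m pendant '[{"tx":-0.005,"ty":-0.026,"tz":0,"rx":0,"ry":0,"rz":0,"fingers":0.2},{"tx":-0.005,"ty":-0.026,"tz":0,"rx":0,"ry":0,"rz":0,"fingers":0.2},{"tx":-0.005,"ty":-0.026,"tz":0,"rx":0,"ry":0,"rz":0,"fingers":0.2},{"tx":-0.005,"ty":-0.026,"tz":0,"rx":0,"ry":0,"rz":0,"fingers":0.2},{"tx":-0.005,"ty":-0.026,"tz":0,"rx":0,"ry":0,"rz":0,"fingers":0.2},{"tx":-0.005,"ty":-0.026,"tz":0,"rx":0,"ry":0,"rz":0,"fingers":0.2},{"tx":-0.005,"ty":-0.026,"tz":0,"rx":0,"ry":0,"rz":0,"fingers":0.2},{"tx":-0.005,"ty":-0.026,"tz":0,"rx":0,"ry":0,"rz":0,"fingers":0.2}]'
python3 d.py tw:310
```

```text
clock: 10.87
eef_pos: [558.3, 142.8, 307.7]
ee_rot: [-0.616, -3.078, 0.002]
ft_force: [-0.4, -0.2, 0.2]
gripper_width: 38.6
grasp_force: 30.0
clock: 11.53
eef_pos: [515.0, -64.2, 307.9]
ee_rot: [-0.616, -3.078, 0.001]
ft_force: [-0.2, 0.4, -1.4]
gripper_width: 38.7
grasp_force: 30.0
t 11.5333 pos [515.  -64.2 307.9] zaxis [-0.002  0.    -1.   ] w 38.7 gf 30.00029817223549 f [-0.2  0.4 -1.4]
tw:310 tool delta mm [ -58.8 -316.6   -2. ]
```

```bash
python3 -m pendant '[{"tx":-0.005,"ty":-0.026,"tz":0,"rx":0,"ry":0,"rz":0,"fingers":0.2},{"tx":-0.005,"ty":-0.026,"tz":0,"rx":0,"ry":0,"rz":0,"fingers":0.2},{"tx":-0.005,"ty":-0.026,"tz":0,"rx":0,"ry":0,"rz":0,"fingers":0.2},{"tx":-0.005,"ty":-0.026,"tz":0,"rx":0,"ry":0,"rz":0,"fingers":0.2},{"tx":-0.005,"ty":-0.026,"tz":0,"rx":0,"ry":0,"rz":0,"fingers":0.2},{"tx":-0.005,"ty":-0.026,"tz":0,"rx":0,"ry":0,"rz":0,"fingers":0.2},{"tx":-0.005,"ty":-0.026,"tz":0,"rx":0,"ry":0,"rz":0,"fingers":0.2},{"tx":-0.005,"ty":-0.026,"tz":0,"rx":0,"ry":0,"rz":0,"fingers":0.2}]'
python3 -m pendant '[{"tx":-0.005,"ty":-0.026,"tz":0,"rx":0,"ry":0,"rz":0,"fingers":0.2},{"tx":-0.005,"ty":-0.024,"tz":0,"rx":0,"ry":0,"rz":0,"fingers":0.2},{"tx":-0.005,"ty":-0.023,"tz":0,"rx":0,"ry":0,"rz":0,"fingers":0.2},{"tx":-0.003,"ty":-0.020,"tz":0,"rx":0,"ry":0,"rz":0,"fingers":0.2},{"tx":0,"ty":-0.010,"tz":0,"rx":0,"ry":0,"rz":0,"fingers":0.2},{"tx":0,"ty":-0.005,"tz":0,"rx":0,"ry":0,"rz":0,"fingers":0.2},{"tx":0,"ty":0,"tz":0,"rx":0,"ry":0,"rz":0,"fingers":0.2},{"tx":0,"ty":0,"tz":0,"rx":0,"ry":0,"rz":0,"fingers":0.2}]'
python3 d.py tw:209
python3 - <<'E'
from h import *
cv2.imwrite("pics/w3.png",ctrl.camera("wrist"))
E
```

```text
clock: 12.2
eef_pos: [471.9, -271.2, 307.9]
ee_rot: [-0.616, -3.078, -0.001]
ft_force: [0.7, 0.0, -1.3]
gripper_width: 38.6
grasp_force: 30.0
clock: 12.87
eef_pos: [448.3, -376.0, 308.6]
ee_rot: [-0.616, -3.079, -0.002]
ft_force: [-0.1, -0.7, -0.9]
gripper_width: 38.5
grasp_force: 30.0
t 12.8667 pos [ 448.3 -376.   308.6] zaxis [-0.001  0.001 -1.   ] w 38.5 gf 29.999968148767948 f [-0.1 -0.7 -0.9]
tw:209 tool delta mm [-0.6 -3.1 99.6]
```

View pics/w3.png

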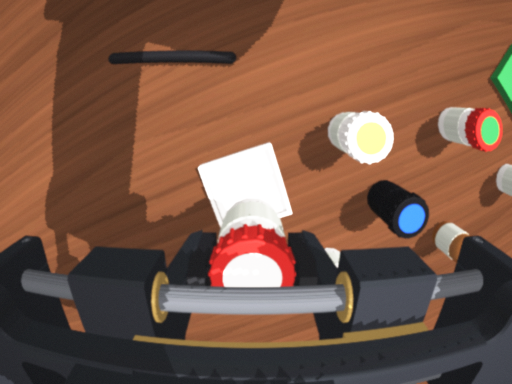

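The white tray is under the held jar, with corners at (199,168), (270,144) and (291,214). The wrist-camera fix agrees with the overhead one to about 3 mm. Lowering.

```bash
python3 -m pendant '[{"tx":-0.0015,"ty":-0.0045,"tz":0.010,"rx":0,"ry":0,"rz":0,"fingers":0.2},{"tx":0,"ty":0,"tz":0.018,"rx":0,"ry":0,"rz":0,"fingers":0.2},{"tx":0,"ty":0,"tz":0.018,"rx":0,"ry":0,"rz":0,"fingers":0.2},{"tx":0,"ty":0,"tz":0.018,"rx":0,"ry":0,"rz":0,"fingers":0.2},{"tx":0,"ty":0,"tz":0.016,"rx":0,"ry":0,"rz":0,"fingers":0.2},{"tx":0,"ty":0,"tz":0.010,"rx":0,"ry":0,"rz":0,"fingers":0.2},{"tx":0,"ty":0,"tz":0.005,"rx":0,"ry":0,"rz":0,"fingers":0.2},{"tx":0,"ty":0,"tz":0,"rx":0,"ry":0,"rz":0,"fingers":0.2}]'
python3 -m pendant '[{"tx":0,"ty":0,"tz":0.001,"rx":0,"ry":0,"rz":0,"fingers":0.2},{"tx":0,"ty":0,"tz":0.001,"rx":0,"ry":0,"rz":0,"fingers":0.2},{"tx":0,"ty":0,"tz":0.001,"rx":0,"ry":0,"rz":0,"fingers":0.2},{"tx":0,"ty":0,"tz":0.001,"rx":0,"ry":0,"rz":0,"fingers":0.2},{"tx":0,"ty":0,"tz":0,"rx":0,"ry":0,"rz":0,"fingers":0.2},{"tx":0,"ty":0,"tz":0,"rx":0,"ry":0,"rz":0,"fingers":0.2},{"tx":0,"ty":0,"tz":0,"rx":0,"ry":0,"rz":0,"fingers":0.2},{"tx":0,"ty":0,"tz":0,"rx":0,"ry":0,"rz":0,"fingers":0.2}]'; python3 d.py tw:209
```

```text
clock: 13.58
eef_pos: [448.0, -380.6, 212.6]
ee_rot: [-0.615, -3.078, -0.002]
ft_force: [-0.2, 0.3, -0.7]
gripper_width: 38.2
grasp_force: 30.0
clock: 14.25
eef_pos: [448.3, -381.5, 210.4]
ee_rot: [0.616, 3.08, -0.0]
ft_force: [0.2, 0.4, -0.7]
gripper_width: 38.6
grasp_force: 30.0
t 14.25 pos [ 448.3 -381.5  210.4] zaxis [ 0. -0. -1.] w 38.6 gf 30.00004392117262 f [ 0.2  0.4 -0.7]
tw:209 tool delta mm [1.7 2.  1.4]
```

```bash
python3 -m pendant '[{"tx":0,"ty":0,"tz":0.001,"rx":0,"ry":0,"rz":0,"fingers":0.2},{"tx":0,"ty":0,"tz":0.001,"rx":0,"ry":0,"rz":0,"fingers":0.2},{"tx":0,"ty":0,"tz":0,"rx":0,"ry":0,"rz":0,"fingers":0.2},{"tx":0,"ty":0,"tz":0,"rx":0,"ry":0,"rz":0,"fingers":0.2},{"tx":0,"ty":0,"tz":0,"rx":0,"ry":0,"rz":0,"fingers":0.2},{"tx":0,"ty":0,"tz":0,"rx":0,"ry":0,"rz":0,"fingers":0.2},{"tx":0,"ty":0,"tz":0,"rx":0,"ry":0,"rz":0,"fingers":0.2},{"tx":0,"ty":0,"tz":0,"rx":0,"ry":0,"rz":0,"fingers":0.2}]'
python3 -m pendant '[{"tx":0,"ty":0,"tz":0,"rx":0,"ry":0,"rz":0,"fingers":0.5},{"tx":0,"ty":0,"tz":0,"rx":0,"ry":0,"rz":0,"fingers":0.7},{"tx":0,"ty":0,"tz":0,"rx":0,"ry":0,"rz":0,"fingers":1},{"tx":0,"ty":0,"tz":0,"rx":0,"ry":0,"rz":0,"fingers":1},{"tx":0,"ty":0,"tz":0,"rx":0,"ry":0,"rz":0,"fingers":1},{"tx":0,"ty":0,"tz":0,"rx":0,"ry":0,"rz":0,"fingers":1},{"tx":0,"ty":0,"tz":-0.005,"rx":0,"ry":0,"rz":0,"fingers":1},{"tx":0,"ty":0,"tz":-0.015,"rx":0,"ry":0,"rz":0,"fingers":1}]'
python3 -m pendant '[{"tx":0,"ty":0,"tz":-0.020,"rx":0,"ry":0,"rz":0,"fingers":1},{"tx":0,"ty":0,"tz":-0.020,"rx":0,"ry":0,"rz":0,"fingers":1},{"tx":0,"ty":0,"tz":-0.020,"rx":0,"ry":0,"rz":0,"fingers":1},{"tx":0,"ty":0,"tz":-0.020,"rx":0,"ry":0,"rz":0,"fingers":1},{"tx":-0.010,"ty":0.010,"tz":0,"rx":0,"ry":0,"rz":0,"fingers":1},{"tx":-0.010,"ty":0.010,"tz":0,"rx":0,"ry":0,"rz":0,"fingers":1},{"tx":-0.010,"ty":0.010,"tz":0,"rx":0,"ry":0,"rz":0,"fingers":1},{"tx":0,"ty":0,"tz":0,"rx":0,"ry":0,"rz":0,"fingers":1}]'
python3 d.py jb:310
python3 - <<'E'
from h import *
cv2.imwrite("pics/w4.png",ctrl.camera("wrist"))
E
```

```text
clock: 14.92
eef_pos: [448.4, -381.6, 208.4]
ee_rot: [0.616, 3.08, -0.0]
ft_force: [-0.7, -0.4, 2.0]
gripper_width: 38.9
grasp_force: 30.0
clock: 15.58
eef_pos: [447.3, -380.6, 226.3]
ee_rot: [-0.615, -3.076, -0.004]
ft_force: [0.0, -0.3, -0.5]
gripper_width: 87.2
grasp_force: 0.0
clock: 16.25
eef_pos: [489.7, -363.7, 306.8]
ee_rot: [-0.613, -3.081, -0.002]
ft_force: [-0.4, 1.3, -0.5]
gripper_width: 88.1
grasp_force: 0.0
t 16.25 pos [ 489.7 -363.7  306.8] zaxis [-0.     0.002 -1.   ] w 88.1 gf 0.0 f [-0.4  1.3 -0.5]
jb:310 tool delta mm [-58.5  56.9  -3.2]
```

View pics/w4.png

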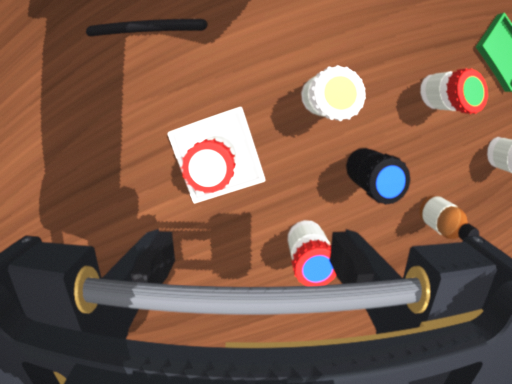

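White jar stands in the white tray (lid (208,166)). The target jar_blue has the red lid at (317,268); the black decoy is at (391,182), clear of the finger line.

```bash
python3 -m pendant '[{"tx":-0.010,"ty":0.010,"tz":0,"rx":0,"ry":0,"rz":0,"fingers":1},{"tx":-0.018,"ty":0.017,"tz":0,"rx":0,"ry":0,"rz":0,"fingers":1},{"tx":-0.018,"ty":0.017,"tz":0,"rx":0,"ry":0,"rz":0,"fingers":1},{"tx":-0.010,"ty":0.010,"tz":0,"rx":0,"ry":0,"rz":0,"fingers":1},{"tx":-0.0025,"ty":0.003,"tz":0,"rx":0,"ry":0,"rz":0,"fingers":1},{"tx":0,"ty":0,"tz":0,"rx":0,"ry":0,"rz":0,"fingers":1},{"tx":0,"ty":0,"tz":0.005,"rx":0,"ry":0,"rz":0,"fingers":1},{"tx":0,"ty":0,"tz":0.010,"rx":0,"ry":0,"rz":0,"fingers":1}]'
python3 d.py jb:204
```

```text
clock: 16.97
eef_pos: [563.1, -335.8, 293.9]
ee_rot: [0.616, 3.079, -0.002]
ft_force: [0.3, -0.2, 0.7]
gripper_width: 88.3
grasp_force: 0.0
t 16.9667 pos [ 563.1 -335.8  293.9] zaxis [ 0.001 -0.001 -1.   ] w 88.3 gf 0.0 f [ 0.3 -0.2  0.7]
jb:204 tool delta mm [-1.1  3.1 89.9]
```

```bash
python3 -m pendant '[{"tx":-0.001,"ty":0.002,"tz":0.017,"rx":0,"ry":0,"rz":0,"fingers":1},{"tx":0,"ty":0,"tz":0.018,"rx":0,"ry":0,"rz":0,"fingers":1},{"tx":0,"ty":0,"tz":0.018,"rx":0,"ry":0,"rz":0,"fingers":1},{"tx":0,"ty":0,"tz":0.018,"rx":0,"ry":0,"rz":0,"fingers":1},{"tx":0,"ty":0,"tz":0.010,"rx":0,"ry":0,"rz":0,"fingers":1},{"tx":0,"ty":0,"tz":0.006,"rx":0,"ry":0,"rz":0,"fingers":1},{"tx":0,"ty":0,"tz":0.003,"rx":0,"ry":0,"rz":0,"fingers":1},{"tx":0,"ty":0,"tz":0,"rx":0,"ry":0,"rz":0,"fingers":0.3}]'
python3 -m pendant '[{"tx":0,"ty":0,"tz":0,"rx":0,"ry":0,"rz":0,"fingers":0.2},{"tx":0,"ty":0,"tz":0,"rx":0,"ry":0,"rz":0,"fingers":0.2},{"tx":0,"ty":0,"tz":0,"rx":0,"ry":0,"rz":0,"fingers":0.2},{"tx":0,"ty":0,"tz":0,"rx":0,"ry":0,"rz":0,"fingers":0.2},{"tx":0,"ty":0,"tz":0,"rx":0,"ry":0,"rz":0,"fingers":0.2},{"tx":0,"ty":0,"tz":0,"rx":0,"ry":0,"rz":0,"fingers":0.2},{"tx":0,"ty":0,"tz":0,"rx":0,"ry":0,"rz":0,"fingers":0.2},{"tx":0,"ty":0,"tz":0,"rx":0,"ry":0,"rz":0,"fingers":0.2}]'
python3 -m pendant '[{"tx":0,"ty":0,"tz":-0.005,"rx":0,"ry":0,"rz":0,"fingers":0.2},{"tx":0,"ty":0,"tz":-0.010,"rx":0,"ry":0,"rz":0,"fingers":0.2},{"tx":0,"ty":0,"tz":-0.018,"rx":0,"ry":0,"rz":0,"fingers":0.2},{"tx":0,"ty":0,"tz":-0.018,"rx":0,"ry":0,"rz":0,"fingers":0.2},{"tx":0,"ty":0,"tz":-0.018,"rx":0,"ry":0,"rz":0,"fingers":0.2},{"tx":0,"ty":0,"tz":-0.018,"rx":0,"ry":0,"rz":0,"fingers":0.2},{"tx":0,"ty":0,"tz":-0.010,"rx":0,"ry":0,"rz":0,"fingers":0.2},{"tx":0,"ty":0,"tz":-0.008,"rx":0,"ry":0,"rz":0,"fingers":0.2}]'
python3 d.py tb:310
```

```text
clock: 17.63
eef_pos: [564.7, -333.9, 202.7]
ee_rot: [-0.617, -3.08, -0.0]
ft_force: [-0.5, -0.1, -0.2]
gripper_width: 83.4
grasp_force: 0.0
clock: 18.3
eef_pos: [565.2, -333.8, 203.5]
ee_rot: [0.616, 3.08, -0.0]
ft_force: [0.6, 0.2, 1.2]
gripper_width: 38.3
grasp_force: 30.0
clock: 18.97
eef_pos: [565.5, -334.0, 310.5]
ee_rot: [0.616, 3.078, -0.002]
ft_force: [0.5, -0.7, -1.0]
gripper_width: 37.9
grasp_force: 30.0
t 18.9667 pos [ 565.5 -334.   310.5] zaxis [ 0.002 -0.002 -1.   ] w 37.9 gf 30.000223070383072 f [ 0.5 -0.7 -1. ]
tb:310 tool delta mm [283.4 387.8  -0.4]
```

```bash
python3 -m pendant '[{"tx":0.008,"ty":0.011,"tz":0,"rx":0,"ry":0,"rz":0,"fingers":0.2},{"tx":0.015,"ty":0.020,"tz":0,"rx":0,"ry":0,"rz":0,"fingers":0.2},{"tx":0.016,"ty":0.022,"tz":0,"rx":0,"ry":0,"rz":0,"fingers":0.2},{"tx":0.016,"ty":0.022,"tz":0,"rx":0,"ry":0,"rz":0,"fingers":0.2},{"tx":0.016,"ty":0.022,"tz":0,"rx":0,"ry":0,"rz":0,"fingers":0.2},{"tx":0.016,"ty":0.022,"tz":0,"rx":0,"ry":0,"rz":0,"fingers":0.2},{"tx":0.016,"ty":0.022,"tz":0,"rx":0,"ry":0,"rz":0,"fingers":0.2},{"tx":0.016,"ty":0.022,"tz":0,"rx":0,"ry":0,"rz":0,"fingers":0.2}]'
python3 -m pendant '[{"tx":0.016,"ty":0.022,"tz":0,"rx":0,"ry":0,"rz":0,"fingers":0.2},{"tx":0.016,"ty":0.022,"tz":0,"rx":0,"ry":0,"rz":0,"fingers":0.2},{"tx":0.016,"ty":0.022,"tz":0,"rx":0,"ry":0,"rz":0,"fingers":0.2},{"tx":0.016,"ty":0.022,"tz":0,"rx":0,"ry":0,"rz":0,"fingers":0.2},{"tx":0.016,"ty":0.022,"tz":0,"rx":0,"ry":0,"rz":0,"fingers":0.2},{"tx":0.016,"ty":0.022,"tz":0,"rx":0,"ry":0,"rz":0,"fingers":0.2},{"tx":0.016,"ty":0.022,"tz":0,"rx":0,"ry":0,"rz":0,"fingers":0.2},{"tx":0.016,"ty":0.022,"tz":0,"rx":0,"ry":0,"rz":0,"fingers":0.2}]'
python3 -m pendant '[{"tx":0.014,"ty":0.020,"tz":0,"rx":0,"ry":0,"rz":0,"fingers":0.2},{"tx":0.012,"ty":0.016,"tz":0,"rx":0,"ry":0,"rz":0,"fingers":0.2},{"tx":0.008,"ty":0.011,"tz":0,"rx":0,"ry":0,"rz":0,"fingers":0.2},{"tx":0.002,"ty":0.002,"tz":0,"rx":0,"ry":0,"rz":0,"fingers":0.2},{"tx":0,"ty":0,"tz":0,"rx":0,"ry":0,"rz":0,"fingers":0.2},{"tx":0,"ty":0,"tz":0,"rx":0,"ry":0,"rz":0,"fingers":0.2},{"tx":0,"ty":0,"tz":0,"rx":0,"ry":0,"rz":0,"fingers":0.2},{"tx":0,"ty":0,"tz":0,"rx":0,"ry":0,"rz":0,"fingers":0.2}]'
python3 d.py tb:209
```

```text
clock: 19.63
eef_pos: [516.4, -135.4, 306.7]
ee_rot: [-0.616, -3.078, -0.001]
ft_force: [1.2, -0.5, -0.7]
gripper_width: 38.4
grasp_force: 30.0
clock: 20.3
eef_pos: [465.6, 75.8, 306.9]
ee_rot: [-0.616, -3.078, 0.001]
ft_force: [0.2, -0.1, -0.1]
gripper_width: 38.6
grasp_force: 30.0
clock: 20.97
eef_pos: [453.2, 132.5, 308.0]
ee_rot: [-0.618, -3.08, 0.001]
ft_force: [0.1, 1.0, -0.5]
gripper_width: 38.4
grasp_force: 30.0
t 20.9667 pos [453.2 132.5 308. ] zaxis [-0. -0. -1.] w 38.4 gf 30.000323317945004 f [ 0.1  1.  -0.5]
tb:209 tool delta mm [ 0.3  0.4 99. ]
```

```bash
python3 -m pendant '[{"tx":0,"ty":0,"tz":0.010,"rx":0,"ry":0,"rz":0,"fingers":0.2},{"tx":0,"ty":0,"tz":0.018,"rx":0,"ry":0,"rz":0,"fingers":0.2},{"tx":0,"ty":0,"tz":0.018,"rx":0,"ry":0,"rz":0,"fingers":0.2},{"tx":0,"ty":0,"tz":0.018,"rx":0,"ry":0,"rz":0,"fingers":0.2},{"tx":0,"ty":0,"tz":0.016,"rx":0,"ry":0,"rz":0,"fingers":0.2},{"tx":0,"ty":0,"tz":0.010,"rx":0,"ry":0,"rz":0,"fingers":0.2},{"tx":0,"ty":0,"tz":0.005,"rx":0,"ry":0,"rz":0,"fingers":0.2},{"tx":0,"ty":0,"tz":0,"rx":0,"ry":0,"rz":0,"fingers":0.2}]'
python3 -m pendant '[{"tx":0,"ty":0,"tz":0.001,"rx":0,"ry":0,"rz":0,"fingers":0.2},{"tx":0,"ty":0,"tz":0.001,"rx":0,"ry":0,"rz":0,"fingers":0.2},{"tx":0,"ty":0,"tz":0.001,"rx":0,"ry":0,"rz":0,"fingers":0.2},{"tx":0,"ty":0,"tz":0.001,"rx":0,"ry":0,"rz":0,"fingers":0.2},{"tx":0,"ty":0,"tz":0.001,"rx":0,"ry":0,"rz":0,"fingers":0.2},{"tx":0,"ty":0,"tz":0,"rx":0,"ry":0,"rz":0,"fingers":0.2},{"tx":0,"ty":0,"tz":0,"rx":0,"ry":0,"rz":0,"fingers":0.2},{"tx":0,"ty":0,"tz":0,"rx":0,"ry":0,"rz":0,"fingers":0.2}]'; python3 d.py tb:207.5
```

```text
clock: 21.63
eef_pos: [452.5, 132.8, 211.8]
ee_rot: [-0.617, -3.078, 0.002]
ft_force: [-0.1, -0.2, -1.0]
gripper_width: 38.4
grasp_force: 30.0
clock: 22.3
eef_pos: [453.1, 133.3, 208.3]
ee_rot: [0.616, 3.08, 0.0]
ft_force: [0.4, -0.8, -0.6]
gripper_width: 38.4
grasp_force: 30.0
t 22.3 pos [453.1 133.3 208.3] zaxis [ 0.  0. -1.] w 38.4 gf 30.00041764229536 f [ 0.4 -0.8 -0.6]
tb:207.5 tool delta mm [ 0.  -0.3  0.8]
```

```bash
python3 -m pendant '[{"tx":0,"ty":0,"tz":0.001,"rx":0,"ry":0,"rz":0,"fingers":0.2},{"tx":0,"ty":0,"tz":0.0005,"rx":0,"ry":0,"rz":0,"fingers":0.2},{"tx":0,"ty":0,"tz":0,"rx":0,"ry":0,"rz":0,"fingers":0.2},{"tx":0,"ty":0,"tz":0,"rx":0,"ry":0,"rz":0,"fingers":0.2},{"tx":0,"ty":0,"tz":0,"rx":0,"ry":0,"rz":0,"fingers":0.2},{"tx":0,"ty":0,"tz":0,"rx":0,"ry":0,"rz":0,"fingers":0.2},{"tx":0,"ty":0,"tz":0,"rx":0,"ry":0,"rz":0,"fingers":0.2},{"tx":0,"ty":0,"tz":0,"rx":0,"ry":0,"rz":0,"fingers":0.2}]'
python3 -m pendant '[{"tx":0,"ty":0,"tz":0,"rx":0,"ry":0,"rz":0,"fingers":0.5},{"tx":0,"ty":0,"tz":0,"rx":0,"ry":0,"rz":0,"fingers":0.7},{"tx":0,"ty":0,"tz":0,"rx":0,"ry":0,"rz":0,"fingers":1},{"tx":0,"ty":0,"tz":0,"rx":0,"ry":0,"rz":0,"fingers":1},{"tx":0,"ty":0,"tz":0,"rx":0,"ry":0,"rz":0,"fingers":1},{"tx":0,"ty":0,"tz":0,"rx":0,"ry":0,"rz":0,"fingers":1},{"tx":0,"ty":0,"tz":-0.005,"rx":0,"ry":0,"rz":0,"fingers":1},{"tx":0,"ty":0,"tz":-0.015,"rx":0,"ry":0,"rz":0,"fingers":1}]'
python3 -m pendant '[{"tx":0,"ty":0,"tz":-0.020,"rx":0,"ry":0,"rz":0,"fingers":1},{"tx":0,"ty":0,"tz":-0.020,"rx":0,"ry":0,"rz":0,"fingers":1},{"tx":0,"ty":0,"tz":-0.020,"rx":0,"ry":0,"rz":0,"fingers":1},{"tx":0,"ty":0,"tz":-0.020,"rx":0,"ry":0,"rz":0,"fingers":1},{"tx":-0.005,"ty":-0.010,"tz":0,"rx":0,"ry":0,"rz":0,"fingers":1},{"tx":-0.010,"ty":-0.020,"tz":0,"rx":0,"ry":0,"rz":0,"fingers":1},{"tx":-0.010,"ty":-0.020,"tz":0,"rx":0,"ry":0,"rz":0,"fingers":1},{"tx":-0.010,"ty":-0.020,"tz":0,"rx":0,"ry":0,"rz":0,"fingers":1}]'
python3 -m pendant '[{"tx":-0.011,"ty":-0.023,"tz":0,"rx":0,"ry":0,"rz":0,"fingers":1},{"tx":-0.011,"ty":-0.023,"tz":0,"rx":0,"ry":0,"rz":0,"fingers":1},{"tx":-0.011,"ty":-0.023,"tz":0,"rx":0,"ry":0,"rz":0,"fingers":1},{"tx":-0.011,"ty":-0.023,"tz":0,"rx":0,"ry":0,"rz":0,"fingers":1},{"tx":-0.011,"ty":-0.023,"tz":0,"rx":0,"ry":0,"rz":0,"fingers":1},{"tx":-0.011,"ty":-0.023,"tz":0,"rx":0,"ry":0,"rz":0,"fingers":1},{"tx":-0.010,"ty":-0.020,"tz":0,"rx":0,"ry":0,"rz":0,"fingers":1},{"tx":-0.006,"ty":-0.014,"tz":0,"rx":0,"ry":0,"rz":0,"fingers":1}]'
python3 d.py jg:310
```

```text
clock: 22.97
eef_pos: [453.5, 133.4, 207.3]
ee_rot: [0.616, 3.08, 0.001]
ft_force: [-1.1, -0.2, 5.6]
gripper_width: 38.5
grasp_force: 30.0
clock: 23.63
eef_pos: [451.8, 132.9, 225.1]
ee_rot: [-0.615, -3.076, 0.003]
ft_force: [-0.4, -0.2, -0.0]
gripper_width: 87.3
grasp_force: 0.0
clock: 24.3
eef_pos: [458.1, 54.1, 306.3]
ee_rot: [-0.614, -3.081, 0.001]
ft_force: [-0.8, -0.8, -0.9]
gripper_width: 88.1
grasp_force: 0.0
clock: 24.97
eef_pos: [467.6, -137.4, 306.0]
ee_rot: [-0.618, -3.08, 0.001]
ft_force: [0.4, -0.2, 0.9]
gripper_width: 87.9
grasp_force: 0.0
t 24.9667 pos [ 467.6 -137.4  306. ] zaxis [-0.001 -0.001 -1.   ] w 87.9 gf 0.0 f [ 0.4 -0.2  0.9]
jg:310 tool delta mm [-2.4 -3.4 -4. ]
```

```bash
python3 -m pendant '[{"tx":-0.001,"ty":-0.001,"tz":0,"rx":0,"ry":0,"rz":0,"fingers":1},{"tx":0,"ty":0,"tz":0,"rx":0,"ry":0,"rz":0,"fingers":1},{"tx":0,"ty":0,"tz":0,"rx":0,"ry":0,"rz":0,"fingers":1},{"tx":0,"ty":0,"tz":0,"rx":0,"ry":0,"rz":0,"fingers":1},{"tx":0,"ty":0,"tz":0,"rx":0,"ry":0,"rz":0,"fingers":1},{"tx":0,"ty":0,"tz":0,"rx":0,"ry":0,"rz":0,"fingers":1},{"tx":0,"ty":0,"tz":0,"rx":0,"ry":0,"rz":0,"fingers":1},{"tx":0,"ty":0,"tz":0,"rx":0,"ry":0,"rz":0,"fingers":1}]'
python3 d.py jg:204
python3 - <<'E'
from h import *
cv2.imwrite("pics/w5.png",ctrl.camera("wrist"))
E
```

```text
clock: 25.63
eef_pos: [468.6, -136.0, 306.8]
ee_rot: [0.615, 3.081, -0.0]
ft_force: [0.1, 0.3, -0.5]
gripper_width: 87.7
grasp_force: 0.0
t 25.6333 pos [ 468.6 -136.   306.8] zaxis [ 0. -0. -1.] w 87.7 gf 0.0 f [ 0.1  0.3 -0.5]
jg:204 tool delta mm [ -2.   -5.2 102.8]
```

View pics/w5.png

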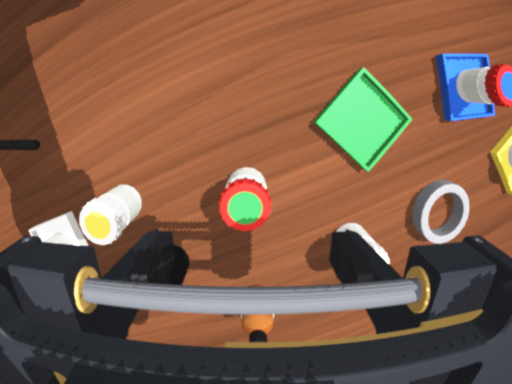

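Blue jar stands in the blue tray (lid about (503,85)). The green-sticker, red-lidded jar is at (245,207), and its computed offset agrees with the wrist view.

```bash
python3 -m pendant '[{"tx":-0.001,"ty":-0.005,"tz":0,"rx":0,"ry":0,"rz":0,"fingers":1},{"tx":0,"ty":0,"tz":0.018,"rx":0,"ry":0,"rz":0,"fingers":1},{"tx":0,"ty":0,"tz":0.022,"rx":0,"ry":0,"rz":0,"fingers":1},{"tx":0,"ty":0,"tz":0.022,"rx":0,"ry":0,"rz":0,"fingers":1},{"tx":0,"ty":0,"tz":0.022,"rx":0,"ry":0,"rz":0,"fingers":1},{"tx":0,"ty":0,"tz":0.012,"rx":0,"ry":0,"rz":0,"fingers":1},{"tx":0,"ty":0,"tz":0.006,"rx":0,"ry":0,"rz":0,"fingers":1},{"tx":0,"ty":0,"tz":0,"rx":0,"ry":0,"rz":0,"fingers":1}]'
python3 -m pendant '[{"tx":0,"ty":0,"tz":0,"rx":0,"ry":0,"rz":0,"fingers":0.2},{"tx":0,"ty":0,"tz":0,"rx":0,"ry":0,"rz":0,"fingers":0.2},{"tx":0,"ty":0,"tz":0,"rx":0,"ry":0,"rz":0,"fingers":0.2},{"tx":0,"ty":0,"tz":0,"rx":0,"ry":0,"rz":0,"fingers":0.2},{"tx":0,"ty":0,"tz":0,"rx":0,"ry":0,"rz":0,"fingers":0.2},{"tx":0,"ty":0,"tz":0,"rx":0,"ry":0,"rz":0,"fingers":0.2},{"tx":0,"ty":0,"tz":0,"rx":0,"ry":0,"rz":0,"fingers":0.2},{"tx":0,"ty":0,"tz":0,"rx":0,"ry":0,"rz":0,"fingers":0.2}]'
python3 -m pendant '[{"tx":0,"ty":0,"tz":-0.005,"rx":0,"ry":0,"rz":0,"fingers":0.2},{"tx":0,"ty":0,"tz":-0.010,"rx":0,"ry":0,"rz":0,"fingers":0.2},{"tx":0,"ty":0,"tz":-0.018,"rx":0,"ry":0,"rz":0,"fingers":0.2},{"tx":0,"ty":0,"tz":-0.018,"rx":0,"ry":0,"rz":0,"fingers":0.2},{"tx":0,"ty":0,"tz":-0.018,"rx":0,"ry":0,"rz":0,"fingers":0.2},{"tx":0,"ty":0,"tz":-0.018,"rx":0,"ry":0,"rz":0,"fingers":0.2},{"tx":0,"ty":0,"tz":-0.010,"rx":0,"ry":0,"rz":0,"fingers":0.2},{"tx":0,"ty":0,"tz":-0.008,"rx":0,"ry":0,"rz":0,"fingers":0.2}]'
python3 d.py tg:310
```

```text
clock: 26.35
eef_pos: [466.8, -141.4, 203.2]
ee_rot: [-0.616, -3.077, -0.001]
ft_force: [-0.1, -0.3, -0.8]
gripper_width: 87.8
grasp_force: 0.0
clock: 27.02
eef_pos: [467.6, -141.4, 204.9]
ee_rot: [0.616, 3.08, -0.0]
ft_force: [-0.9, 0.1, 1.4]
gripper_width: 38.6
grasp_force: 30.0
clock: 27.68
eef_pos: [467.9, -141.5, 311.7]
ee_rot: [0.616, 3.078, -0.001]
ft_force: [0.4, 0.7, -0.6]
gripper_width: 38.8
grasp_force: 30.0
t 27.6833 pos [ 467.9 -141.5  311.7] zaxis [ 0.002 -0.001 -1.   ] w 38.8 gf 30.000098012387753 f [ 0.4  0.7 -0.6]
tg:310 tool delta mm [ 70.1 117.6   1.5]
```

```bash
python3 -m pendant '[{"tx":0.006,"ty":0.010,"tz":0,"rx":0,"ry":0,"rz":0,"fingers":0.2},{"tx":0.013,"ty":0.022,"tz":0,"rx":0,"ry":0,"rz":0,"fingers":0.2},{"tx":0.014,"ty":0.024,"tz":0,"rx":0,"ry":0,"rz":0,"fingers":0.2},{"tx":0.014,"ty":0.024,"tz":0,"rx":0,"ry":0,"rz":0,"fingers":0.2},{"tx":0.013,"ty":0.022,"tz":0,"rx":0,"ry":0,"rz":0,"fingers":0.2},{"tx":0.008,"ty":0.012,"tz":0,"rx":0,"ry":0,"rz":0,"fingers":0.2},{"tx":0.002,"ty":0.004,"tz":0,"rx":0,"ry":0,"rz":0,"fingers":0.2},{"tx":0,"ty":0,"tz":0,"rx":0,"ry":0,"rz":0,"fingers":0.2}]'
python3 -m pendant '[{"tx":0,"ty":0,"tz":0.010,"rx":0,"ry":0,"rz":0,"fingers":0.2},{"tx":0,"ty":0,"tz":0.018,"rx":0,"ry":0,"rz":0,"fingers":0.2},{"tx":0,"ty":0,"tz":0.018,"rx":0,"ry":0,"rz":0,"fingers":0.2},{"tx":0,"ty":0,"tz":0.018,"rx":0,"ry":0,"rz":0,"fingers":0.2},{"tx":0,"ty":0,"tz":0.016,"rx":0,"ry":0,"rz":0,"fingers":0.2},{"tx":0,"ty":0,"tz":0.010,"rx":0,"ry":0,"rz":0,"fingers":0.2},{"tx":0,"ty":0,"tz":0.005,"rx":0,"ry":0,"rz":0,"fingers":0.2},{"tx":0,"ty":0,"tz":0,"rx":0,"ry":0,"rz":0,"fingers":0.2}]'
python3 d.py tg:209
```

```text
clock: 28.35
eef_pos: [447.6, -4.3, 308.7]
ee_rot: [-0.612, -3.08, 0.0]
ft_force: [0.4, 0.1, -0.9]
gripper_width: 38.7
grasp_force: 30.0
clock: 29.02
eef_pos: [447.7, -6.1, 213.1]
ee_rot: [-0.617, -3.077, 0.001]
ft_force: [-0.4, 0.2, -0.5]
gripper_width: 38.8
grasp_force: 30.0
t 29.0167 pos [447.7  -6.1 213.1] zaxis [-0.003  0.    -1.   ] w 38.8 gf 30.00011958181858 f [-0.4  0.2 -0.5]
tg:209 tool delta mm [-0.7  0.4  4.1]
```

```bash
python3 -m pendant '[{"tx":0,"ty":0,"tz":0.001,"rx":0,"ry":0,"rz":0,"fingers":0.2},{"tx":0,"ty":0,"tz":0.001,"rx":0,"ry":0,"rz":0,"fingers":0.2},{"tx":0,"ty":0,"tz":0.001,"rx":0,"ry":0,"rz":0,"fingers":0.2},{"tx":0,"ty":0,"tz":0.001,"rx":0,"ry":0,"rz":0,"fingers":0.2},{"tx":0,"ty":0,"tz":0.001,"rx":0,"ry":0,"rz":0,"fingers":0.2},{"tx":0,"ty":0,"tz":0,"rx":0,"ry":0,"rz":0,"fingers":0.2},{"tx":0,"ty":0,"tz":0,"rx":0,"ry":0,"rz":0,"fingers":0.2},{"tx":0,"ty":0,"tz":0,"rx":0,"ry":0,"rz":0,"fingers":0.2}]'; python3 d.py tg:208.9
```

```text
clock: 29.68
eef_pos: [448.4, -5.5, 209.8]
ee_rot: [0.616, 3.08, 0.0]
ft_force: [-0.6, 0.2, -1.3]
gripper_width: 38.5
grasp_force: 30.0
t 29.6833 pos [448.4  -5.5 209.8] zaxis [ 0. -0. -1.] w 38.5 gf 30.00020194798708 f [-0.6  0.2 -1.3]
tg:208.9 tool delta mm [-0.3 -0.4  0.9]
```

Then release, lift, and step back towards the base's left so that the cameras see everything.

```bash
python3 -m pendant '[{"tx":0,"ty":0,"tz":0.001,"rx":0,"ry":0,"rz":0,"fingers":0.2},{"tx":0,"ty":0,"tz":0.0005,"rx":0,"ry":0,"rz":0,"fingers":0.2},{"tx":0,"ty":0,"tz":0,"rx":0,"ry":0,"rz":0,"fingers":0.2},{"tx":0,"ty":0,"tz":0,"rx":0,"ry":0,"rz":0,"fingers":0.2},{"tx":0,"ty":0,"tz":0,"rx":0,"ry":0,"rz":0,"fingers":0.2},{"tx":0,"ty":0,"tz":0,"rx":0,"ry":0,"rz":0,"fingers":0.2},{"tx":0,"ty":0,"tz":0,"rx":0,"ry":0,"rz":0,"fingers":0.2},{"tx":0,"ty":0,"tz":0,"rx":0,"ry":0,"rz":0,"fingers":0.2}]'
python3 -m pendant '[{"tx":0,"ty":0,"tz":0,"rx":0,"ry":0,"rz":0,"fingers":0.5},{"tx":0,"ty":0,"tz":0,"rx":0,"ry":0,"rz":0,"fingers":0.7},{"tx":0,"ty":0,"tz":0,"rx":0,"ry":0,"rz":0,"fingers":1},{"tx":0,"ty":0,"tz":0,"rx":0,"ry":0,"rz":0,"fingers":1},{"tx":0,"ty":0,"tz":0,"rx":0,"ry":0,"rz":0,"fingers":1},{"tx":0,"ty":0,"tz":0,"rx":0,"ry":0,"rz":0,"fingers":1},{"tx":0,"ty":0,"tz":-0.005,"rx":0,"ry":0,"rz":0,"fingers":1},{"tx":0,"ty":0,"tz":-0.015,"rx":0,"ry":0,"rz":0,"fingers":1}]'
python3 -m pendant '[{"tx":0,"ty":0,"tz":-0.020,"rx":0,"ry":0,"rz":0,"fingers":1},{"tx":0,"ty":0,"tz":-0.025,"rx":0,"ry":0,"rz":0,"fingers":1},{"tx":0,"ty":0,"tz":-0.025,"rx":0,"ry":0,"rz":0,"fingers":1},{"tx":0,"ty":0,"tz":-0.025,"rx":0,"ry":0,"rz":0,"fingers":1},{"tx":0.010,"ty":0.010,"tz":0,"rx":0,"ry":0,"rz":0,"fingers":1},{"tx":0.015,"ty":0.020,"tz":0,"rx":0,"ry":0,"rz":0,"fingers":1},{"tx":0.010,"ty":0.025,"tz":0,"rx":0,"ry":0,"rz":0,"fingers":1},{"tx":0.005,"ty":0.025,"tz":0,"rx":0,"ry":0,"rz":0,"fingers":1}]'
python3 -m pendant '[{"tx":0.009,"ty":0.025,"tz":0,"rx":0,"ry":0,"rz":0,"fingers":1},{"tx":0.009,"ty":0.025,"tz":0,"rx":0,"ry":0,"rz":0,"fingers":1},{"tx":0.009,"ty":0.025,"tz":0,"rx":0,"ry":0,"rz":0,"fingers":1},{"tx":0.009,"ty":0.025,"tz":0,"rx":0,"ry":0,"rz":0,"fingers":1},{"tx":0.009,"ty":0.025,"tz":0,"rx":0,"ry":0,"rz":0,"fingers":1},{"tx":0.009,"ty":0.025,"tz":0,"rx":0,"ry":0,"rz":0,"fingers":1},{"tx":0.009,"ty":0.025,"tz":0,"rx":0,"ry":0,"rz":0,"fingers":1},{"tx":0.009,"ty":0.025,"tz":0,"rx":0,"ry":0,"rz":0,"fingers":1}]'
python3 -m pendant '[{"tx":0.007,"ty":0.025,"tz":0,"rx":0,"ry":0,"rz":0,"fingers":1},{"tx":0.007,"ty":0.025,"tz":0,"rx":0,"ry":0,"rz":0,"fingers":1},{"tx":0.007,"ty":0.025,"tz":0,"rx":0,"ry":0,"rz":0,"fingers":1},{"tx":0.007,"ty":0.025,"tz":0,"rx":0,"ry":0,"rz":0,"fingers":1},{"tx":0.007,"ty":0.025,"tz":0,"rx":0,"ry":0,"rz":0,"fingers":1},{"tx":0.005,"ty":0.020,"tz":0,"rx":0,"ry":0,"rz":0,"fingers":1},{"tx":0,"ty":0.010,"tz":0,"rx":0,"ry":0,"rz":0,"fingers":1},{"tx":0,"ty":0,"tz":0,"rx":0,"ry":0,"rz":0,"fingers":1}]'
python3 - <<'E'
from h import *
cv2.imwrite("pics/tend.png",cv2.resize(ctrl.camera("top"),(800,600),interpolation=cv2.INTER_CUBIC))
cv2.imwrite("pics/send.png",cv2.resize(ctrl.camera("side"),(800,600),interpolation=cv2.INTER_CUBIC))
E
```

```text
clock: 30.35
eef_pos: [448.7, -5.6, 208.9]
ee_rot: [0.616, 3.08, 0.0]
ft_force: [-1.8, 0.0, 5.6]
gripper_width: 38.5
grasp_force: 30.0
clock: 31.02
eef_pos: [447.0, -5.5, 226.6]
ee_rot: [-0.615, -3.076, 0.001]
ft_force: [-0.7, 0.4, 1.3]
gripper_width: 87.2
grasp_force: 0.0
clock: 31.68
eef_pos: [441.3, 84.4, 323.8]
ee_rot: [0.618, 3.08, 0.0]
ft_force: [0.8, -0.4, -0.6]
gripper_width: 88.3
grasp_force: 0.0
clock: 32.35
eef_pos: [452.5, 297.3, 323.5]
ee_rot: [0.616, 3.08, 0.0]
ft_force: [0.5, 0.1, 0.2]
gripper_width: 88.2
grasp_force: 0.0
clock: 33.02
eef_pos: [475.7, 456.0, 323.3]
ee_rot: [0.613, 3.081, 0.001]
ft_force: [0.0, -0.4, -0.4]
gripper_width: 88.4
grasp_force: 0.0
```

View pics/tend.png

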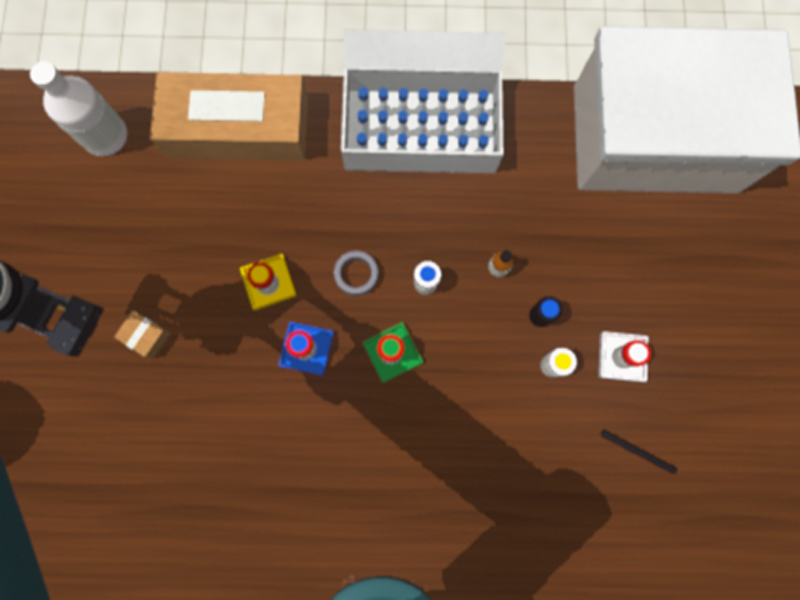

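View pics/send.png

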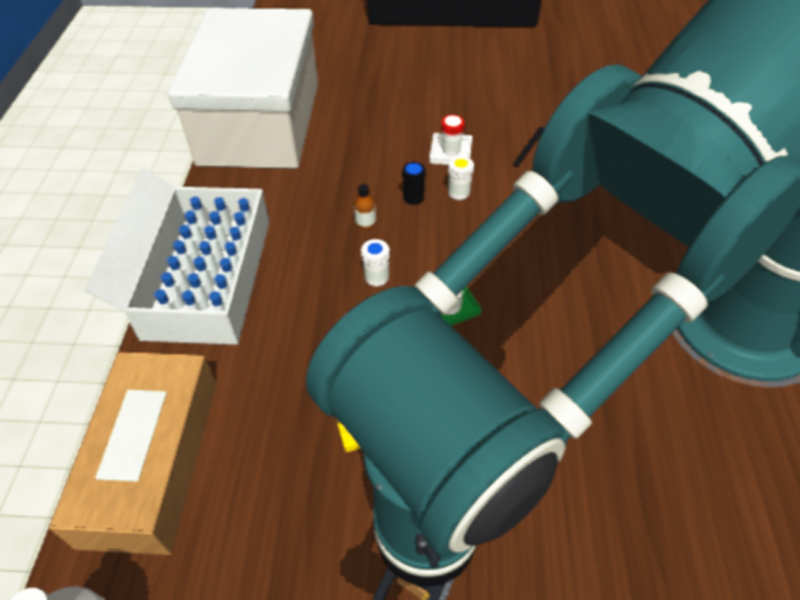

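The top view shows each red-lidded jar upright in its matching tray: yellow (260,275), blue (299,344), green (390,348) and white (637,353). The spares haven't moved, at (428,274) and (563,361). I'll check the numbers, then hand in.

Run:
```python
from h import *
ok=True
for k,p,t in(("y",(260,275),(561,201)),("b",(299,344),(453,133)),("g",(390,348),(448.5,-6)),("w",(637,353),(447.5,-379))):
    d=at("top",p[0]/1.5625,p[1]/1.5625,72)-t; print(k,d.round(1)); ok&=np.hypot(*d)<12
if ok: print(ctrl.sign_off())
```

```text
y [-4.4 -0.8]
b [-2.9  1.4]
g [-1.7  1.9]
w [-0.7 -0.8]
the job is handed in; nothing more can be done
None
```

The job is handed in: all four red-lidded jars stand upright in their matching trays, each within about 5 mm of the tray's centre by the final top view, and both white-lidded jars are where they began; it took about 33 s of the 112 s allowed.

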